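# Sweep the plaster offcuts into the scrap trough

## Robot

A 6-joint arm with a two-finger parallel gripper is mounted at the origin on the work surface. World frame = base frame: x ahead of the robot, y to its left, z up, the work surface at z = 0. Lengths are in mm, angles in rad, forces in N, time in s.
With the tool pointing down it reaches from about 325 to 1000 mm from the base axis. Payload 5.1 kg.
Tool frame: the origin (TCP) lies where the fingers leave the gripper's body, on its centre line; the fingertips stand 73 mm ahead of it and the grasp point (between the pads) lies arm.tcp_to_grasp ahead of it (arm.tcp_to_grasp is the distance from the TCP to the grasp point, in mm); z points along the fingers, y is the line along which they close (so a half turn about z gives the same grasp; the last joint's range is limited). The gripper opens to 85 mm and grips with 20 to 120 N. Pads are 22 mm wide; open, the fingers measure 114 mm over their backs; the gripper's body (76 mm by 85 mm) begins 54 mm behind the grasp point. The pads swing forward as they close: fully open they stand 13 mm farther back than shut.
Start: joints at [1.039, 0.124, 1.65, -0, 1.367, -0.083], TCP at [282.043, 585.608, 303.922] pointing down, gripper open.
Joint ranges: [-2.61, 2.61], [-1.02, 2.33], [0.03, 2.71], [-1.35, 4.49], [0.32, 2.68], [-2.91, 2.91]. Speed limits (rad/s): [2.57, 2.57, 3.14, 3.14, 3.14, 3.14].

## Interface

Orientations are given as [roll, pitch, yaw] about the fixed x, y, z axes, in that order (R = Rz(yaw) Ry(pitch) Rx(roll)).
In Python, from workcell import arm, get_image gives the robot as it stands.
- The arm moves only by the shell command python3 -m handwheel 'ROWS' [FORCE]. ROWS is JSON, a list of rows, each a list of 7 numbers: the opening, from 0 (shut) to 1 (fully open), then the shift along the world's x, y, z in mm, then the turn, a rotation vector about the world's x, y, z in degrees. A call has 1 to 8 rows; each row is the pose to reach, as a shift and turn from the pose commanded when the call began; what a row does not reach only later rows make up. A row lasts 1/12 s, in which the tool goes at most 41.7 mm and 7.16 degrees, less where a joint would pass 70% of its speed; a pose out of reach is approached as far as the arm can. A call with a gripper value outside its range is refused whole. The fingers move at their own pace and stop on an object; FORCE is the grip in N (left out, the last holds). Time passes only in rows, so rows that repeat a pose let the fingers close. It gives the time, the measured TCP pose, the force, the opening and the grip force at its end, in the units of the state.
- arm.sense(): the state, without advancing time (a new reading comes with each control period).
- get_image(name): name is "side" or "top"; returns a dict with "pixels" (384x512x3 uint8, red, green, blue), "z_map" (384x512 float32, mm along the optical axis (not along the pixel's ray), 0 where there is no reading), "fx", "fy", "cx", "cy" (pixels), "pose" (4x4, takes a point from camera to world coordinates). Camera axes: x right, y up, looking along -z (the intrinsics and any distortion apply to the point x, -y, -z); pixel columns grow to the right and rows downward; lengths in mm; the calibration is good to about 2 mm. A picture is of the moment at which its call begins.
- arm.job_done(): hands the job in; it is judged then, once.
The state is a dict: "time_s": time; "joint_positions": joint angles; "joint_velocities": joint speeds; "tau": joint torques, N m; "eef_pos": TCP position; "ee_rot": TCP orientation; "force": force on the tool from outside, world axes, zero at the start; "wrist_torque": the same for the moment, N m; "grip_width": finger opening in mm; "grip_force": force on a finger pad.
Only numpy, scipy, OpenCV 4.12 (cv2) and the standard library are available. Lean on these libraries where they do the work, as an engineer would, in place of code of your own. Each camera call takes 0.05 s, during which the arm holds its last target. There are 200 camera calls.

## Task

Sweep the three plaster offcuts along the trimming board with your fingertips, over its open end and into the empty scrap trough, not into the divided tooth tray at the other end. Push them only: do not lift any of them off the board. Leave the tooth cast on the board, and the jar and wax knife on the bench, standing or lying where they are.

Things in the scene. Friction and masses are not known exactly. Their poses are not given: they have to be found in the camera images.
- board: Fixed wooden trimming board, 280 mm along its x, 220 mm along its y, top face 40 mm above the bench, turned up to 12 degrees. Rim strips 8 mm wide, 6 mm high run along its two x edges (inner faces at x = -132 and +132 mm); its ends at y = -110 and +110 mm are open and level, with a tray against each. Origin under its centre on the bench.
- trough: The scrap trough: one undivided, empty compartment. Aluminium, fixed against one open end of the board: 280 mm along its x, 100 mm along its y, 36 mm tall (rim 4 mm below the board's top), walls and floor 3 mm thick. Origin under its centre on the bench; axes parallel to the board's, centre 160.5 mm from the board's along the board's +y or -y.
- tooth_tray: The tooth tray: four compartments with small white teeth, all below its rim. Aluminium, fixed against one open end of the board: 280 mm along its x, 100 mm along its y, 36 mm tall (rim 4 mm below the board's top), walls and floor 3 mm thick. Origin under its centre on the bench; axes parallel to the board's, centre 160.5 mm from the board's along the board's +y or -y.
- chunk_block: One of three rough plaster offcuts lying loose on the board, 10 to 21 g, about 29 x 26 mm and 16 mm high, turned any way. Origin at the middle of the lump, 8 mm above the board's top face at the start.
- chunk_wedge: One of three rough plaster offcuts lying loose on the board, 10 to 21 g, about 28 x 21 mm and 18 mm high, turned any way. Origin at the middle of the lump, 9 mm above the board's top face at the start.
- chunk_slab: One of three rough plaster offcuts lying loose on the board, 10 to 21 g, about 32 x 26 mm and 14 mm high, turned any way. Origin at the middle of the lump, 7 mm above the board's top face at the start.
- cast: Loose plaster cast of a row of four teeth standing on the board, 36 mm along its x, 34 mm along its y, 33 mm high, about 70 g. Origin at the centre of its underside. The cast and the three offcuts lie in four lanes along the board's y, at x = -93, -31, +31 and +93 mm (within 6 mm), each within 45 mm of the board's middle in y; which is in which lane varies.
- jar: Loose closed jar with white cap, 56 mm diameter, 75 mm tall, standing on the bench beyond the board. Origin at the centre of its underside.
- wax_knife: Loose wax knife, 170 mm long, 14 mm wide, 10 mm thick: a slim wooden handle and a narrow steel blade, lying on the bench beyond the board, roughly along the world's y. Origin on its underside at its middle; its x axis runs along it, blade to +x.
Mind the look-alikes: they are no part of the job. What is shaped like the chunk_slab but orange is not meant. Leave any pink look-alike of the chunk_wedge alone.

How it is judged:
By the outcome, as a careful person would: the job done as asked, in the order asked, and still so for the second after the job is handed in, with the robot touching nothing.
It also fails if it takes over 67 s, if anything falls off the work surface, if the arm or the gripper's body presses on something with over 40 N, if the wrist force passes 120 N, or if a joint passes its speed limit or range.

## Working session

There is one attempt and no reset: what is moved stays moved. The work goes in short steps, Python scripts to look and compute and a shell command to move; the robot and the scene stay as the last step left them, time stands still between calls to the robot, and variables do not carry over. Pictures are saved under pics/ and viewed, at most 10 in all, crops included, and the job is handed in when it is done.

```bash
mkdir -p pics
python3 - <<'E'
from workcell import arm,get_image
import cv2,numpy as np
for n in("top","side"):
    d=get_image(n); cv2.imwrite(f"pics/{n}0.png",d["pixels"][:,:,::-1]); np.savez(f"{n}0.npz",**d)
    print(n,d["fx"],d["fy"],d["cx"],d["cy"],[k for k in d]);print(np.round(d["pose"],3))
print(arm.sense(),arm.tcp_to_grasp)
E
```

```text
top 350.08112685836346 350.08112685836346 254.29652388985787 194.39112698143504 ['pixels', 'z_map', 'fx', 'fy', 'cx', 'cy', 'pose']
[[ 3.00000e-03  9.99000e-01 -4.50000e-02  5.29846e+02]
 [-1.00000e+00  4.00000e-03  1.30000e-02  2.02000e+00]
 [ 1.30000e-02  4.50000e-02  9.99000e-01  8.73814e+02]
 [ 0.00000e+00  0.00000e+00  0.00000e+00  1.00000e+00]]
side 493.57370910855906 493.57370910855906 257.96645869968506 184.0617119227194 ['pixels', 'z_map', 'fx', 'fy', 'cx', 'cy', 'pose']
[[-9.80000e-01  1.47000e-01 -1.35000e-01  4.48130e+02]
 [-1.99000e-01 -6.76000e-01  7.09000e-01  6.44704e+02]
 [ 1.30000e-02  7.22000e-01  6.92000e-01  7.18390e+02]
 [ 0.00000e+00  0.00000e+00  0.00000e+00  1.00000e+00]]
{'time_s': 0.1, 'joint_positions': array([ 1.03940453e+00,  1.24450189e-01,  1.65156402e+00,  4.29039252e-05,
        1.36751666e+00, -8.25977312e-02]), 'joint_velocities': array([ 0.0010505 , -0.00220699, -0.00246477, -0.00071948,  0.00243325,
        0.00171892]), 'tau': array([ 6.41931165e-04, -4.24930716e+01, -3.66654110e+01, -1.16549040e-04,
        3.95756011e-03,  1.24821582e-05]), 'eef_pos': array([281.82184828, 585.25391598, 302.75343332]), 'ee_rot': array([-3.13966451e+00, -2.01770907e-04,  2.69278969e+00]), 'force': array([ 0.5008794 , -0.69108937,  0.17306248]), 'wrist_torque': array([ 0.00612605, -0.04123742,  0.0224234 ]), 'grip_force': 0.0, 'grip_width': 85.06777358242748} 53.900000000000006
```

View pics/top0.png

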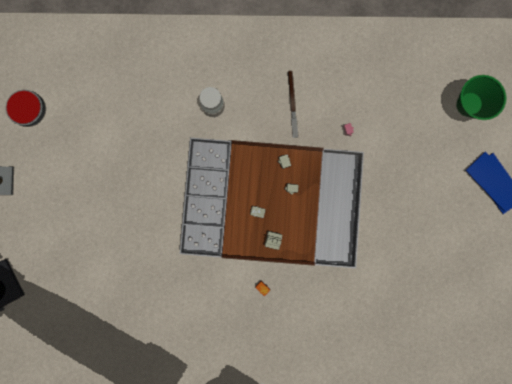

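View pics/side0.png

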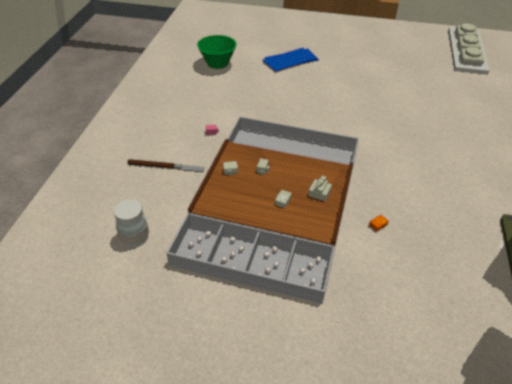

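The top view shows the board centred near (272,203), with the empty trough on its right (world -y) and the divided tray on its left. The candidates are pale lumps on the board at (285,161), (292,188) and (258,212), which are the offcuts. The cast is at (273,240), and the orange (262,288) and pink (348,129) look-alikes are on the bench. I'll measure these and check them in one crop.

```bash
cat > h.py <<'E'
import cv2,numpy as np
def ray(d,u,v,z):
    P=d["pose"]; r=P[:3,:3]@np.array([(u-d["cx"])/d["fx"],-(v-d["cy"])/d["fy"],-1.]); o=P[:3,3]
    return o+r*(z-o[2])/r[2]
def masks(d):
    hsv=cv2.cvtColor(np.ascontiguousarray(d["pixels"]),cv2.COLOR_RGB2HSV)
    wood=cv2.inRange(hsv,(0,130,40),(18,255,200)); pale=cv2.inRange(hsv,(0,0,120),(179,110,255))
    return wood,pale
def biggest(m): return max(cv2.findContours(m,cv2.RETR_EXTERNAL,cv2.CHAIN_APPROX_NONE)[0],key=cv2.contourArea)
def lumps(d,c):
    reg=np.zeros(d["pixels"].shape[:2],np.uint8); cv2.drawContours(reg,[cv2.convexHull(c)],-1,255,-1)
    reg=cv2.erode(reg,np.ones((7,7)))
    n,l,s,ce=cv2.connectedComponentsWithStats(reg&masks(d)[1])
    return [(s[i],ce[i],l==i) for i in range(1,n) if s[i][4]>25]
E
python3 - <<'E'
from h import *
d=dict(np.load("top0.npz")); w,p=masks(d); c=biggest(w)
W=np.array([ray(d,u,v,40)[:2] for u,v in c[:,0]],np.float32)
(r:=cv2.minAreaRect(W)); print(r); print(np.round(cv2.boxPoints(r)))
R=d["pose"]
a=np.deg2rad(r[2]); 
for s,ce,m in lumps(d,c):
    zs=d["z_map"][m]; uv=np.argwhere(m)
    q=np.array([ray(d,u,v,48)[:2] for v,u in uv]); 
    zz=[(lambda k:(R[:3,3]+R[:3,:3]@np.array([(u-d["cx"])/d["fx"],-(v-d["cy"])/d["fy"],-1])*k)[2])(d["z_map"][v,u]) for v,u in uv]
    print(s,ce.round(1),q.mean(0).round(1),q.min(0).round(),q.max(0).round(),"z",np.percentile(zz,[10,50,95]).round(1))
im=d["pixels"][130:275,175:370,::-1]; cv2.imwrite("pics/crop.png",cv2.resize(im,None,fx=4,fy=4,interpolation=cv2.INTER_CUBIC))
E
```

```text
((549.6072387695312, -51.22510528564453), (216.34776306152344, 277.08935546875), 85.53112030029297)
[[ 403. -148.]
 [ 679. -170.]
 [ 696.   46.]
 [ 420.   67.]]
[280 155  11  13  98] [284.8 160.9] [646.9 -80.9] [632. -93.] [661. -69.] z [54.4 56.3 58.4]
[288 184  10  10  75] [292.4 188.2] [582.2 -98.8] [ 571. -110.] [592. -88.] z [55.9 58.4 60.2]
[251 207  14  11 111] [257.6 211.7] [526.4 -16.5] [514. -32.] [537.  -1.] z [52.9 54.1 56.6]
[269 232  13   7  42] [275.  234.7] [472.4 -57.6] [465. -72.] [479. -44.] z [56.  58.1 60.6]
[266 237  15  12 118] [272.8 243.3] [452.3 -52.4] [441. -69.] [467. -36.] z [57.5 65.  74.3]
```

View pics/crop.png

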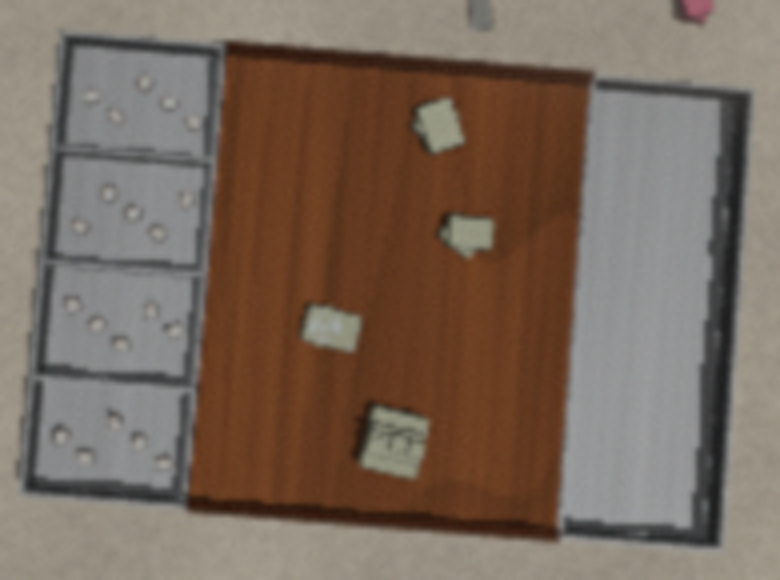

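The crop shows the block at crop (438,125), the wedge at (468,233), the slab at (331,328) and the cast at (395,440). The trough end is on the right, and the sweep direction is about (-0.078,-0.997) in world axes. I'll approach behind the block with the fingers shut, high first.

```bash
python3 -m handwheel '[[0,20,-34,0,0,0,-4],[0,40,-68,0,0,0,-8],[0,60,-102,0,0,0,-12],[0,80,-136,0,0,0,-16],[0,100,-170,0,0,0,-20],[0,120,-204,0,0,0,-24],[0,140,-238,0,0,0,-28],[0,160,-272,0,0,0,-32]]' 30; python3 -m handwheel '[[0,20,-34,0,0,0,-4],[0,40,-68,0,0,0,-8],[0,60,-102,-10,0,0,-12],[0,80,-136,-20,0,0,-16],[0,100,-170,-30,0,0,-20],[0,120,-204,-40,0,0,-24],[0,140,-238,-50,0,0,-28],[0,160,-272,-60,0,0,-32]]'
```

```text
time_s: 0.77
eef_pos: [442.3, 311.8, 303.5]
ee_rot: [-3.141, -0.0, 2.131]
force: [0.5, 0.0, 0.3]
grip_width: 0.1
grip_force: 0.0
time_s: 1.43
eef_pos: [602.4, 39.7, 242.9]
ee_rot: [-3.141, -0.0, 1.572]
force: [0.3, 0.3, 0.5]
grip_width: -0.1
grip_force: 0.0
```

```bash
python3 -m handwheel '[[0,20,-30,-20,0,0,-2],[0,40,-60,-40,0,0,-4],[0,48,-75,-70,0,0,-4.5],[0,48,-75,-95,0,0,-4.5],[0,48,-75,-105,0,0,-4.5],[0,48,-75,-110,0,0,-4.5],[0,48,-75,-112,0,0,-4.5]]'
python3 - <<'E'
from h import *
from workcell import get_image
a=get_image("side");b=get_image("top")
A=cv2.resize(a["pixels"][90:270,130:390,::-1],None,fx=3,fy=3,interpolation=cv2.INTER_CUBIC)
cv2.imwrite("pics/s1.png",A)
E
```

```text
time_s: 2.02
eef_pos: [649.5, -32.8, 131.0]
ee_rot: [-3.14, -0.0, 1.498]
force: [-0.3, 0.6, 0.6]
grip_width: 0.1
grip_force: 0.0
```

View pics/s1.png

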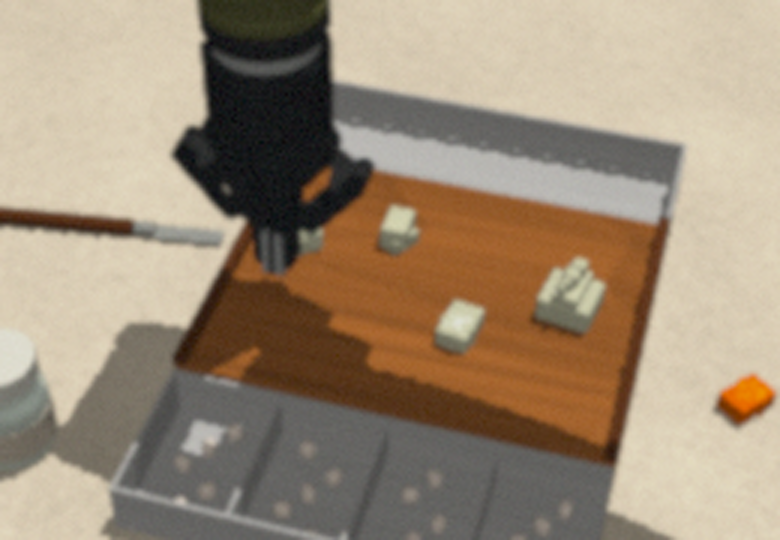

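The shut fingertips are at crop (275,270), just behind the block at (310,238). The side ray and depth will give the tip height.

Run:
```python
from h import *
from workcell import get_image
a=get_image("side");P=a["pose"]
for u,v in [(215,178),(220,178),(225,178),(221,176),(221,180),(235,169)]:
    k=float(a["z_map"][v,u]); print(u,v,(P[:3,3]+P[:3,:3]@np.array([(u-a["cx"])/a["fx"],-(v-a["cy"])/a["fy"],-1])*k).round(1), ray(a,u,v,58).round(0))
```

```text
215 178 [668.8 -51.4  37.9] [662. -31.  58.]
220 178 [648.8 -19.8  70.8] [653. -33.  58.]
225 178 [640.2 -24.6  68.1] [643. -35.  58.]
221 176 [647.  -21.   75.3] [652. -39.  58.]
221 180 [647.5 -21.5  64.2] [649. -28.  58.]
235 169 [631.7 -70.7  52.5] [630. -65.  58.]
```

The tip height agrees with the shut length of 73 mm. I'll lower to about 4 mm above the board and push the block.

```bash
python3 -m handwheel '[[0,0,0,-7,0,0,0],[0,0,0,-14,0,0,0],[0,0,0,-14,0,0,0],[0,-0.8,-8,-14,0,0,0],[0,-1.6,-16,-14,0,0,0],[0,-2.4,-24,-14,0,0,0],[0,-3.2,-32,-14,0,0,0],[0,-4,-40,-14,0,0,0]]'; python3 -m handwheel '[[0,-0.8,-8,0,0,0,0],[0,-1.6,-16,0,0,0,0],[0,-2.4,-24,0,0,0,0],[0,-3.2,-32,0,0,0,0],[0,-4,-40,0,0,0,0],[0,-4.5,-46,0,0,0,0]]'
python3 - <<'E'
from h import *
from workcell import get_image
a=get_image("side")
cv2.imwrite("pics/s2.png",cv2.resize(a["pixels"][90:270,130:390,::-1],None,fx=3,fy=3,interpolation=cv2.INTER_CUBIC))
E
```

```text
time_s: 2.83
eef_pos: [646.0, -74.6, 118.2]
ee_rot: [3.141, 0.0, 1.497]
force: [-0.0, 0.4, -0.4]
grip_width: 0.3
grip_force: 0.0
time_s: 3.33
eef_pos: [641.4, -120.4, 117.9]
ee_rot: [3.142, 0.0, 1.497]
force: [-0.4, -0.0, 0.6]
grip_width: 0.1
grip_force: 0.1
```

View pics/s2.png

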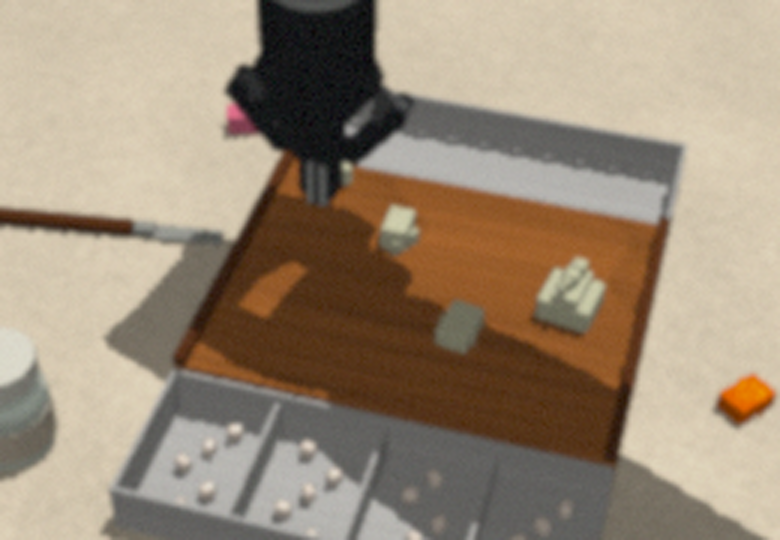

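The block is still ahead of the fingers at crop (346,172). I'll push it over, then raise and return behind the wedge.

```bash
python3 -m handwheel '[[0,-0.8,-8,0,0,0,0],[0,-1.6,-16,0,0,0,0],[0,-2.4,-24,0,0,0,0],[0,-3.2,-32,0,0,0,0],[0,-4,-40,0,0,0,0],[0,-4.5,-50,0,0,0,0],[0,-5,-60,0,0,0,0],[0,-5,-62,0,0,0,0]]'; python3 -m handwheel '[[0,0,0,30,0,0,0],[0,0,0,60,0,0,0],[0,-20,40,60,0,0,0],[0,-40,80,60,0,0,0],[0,-50,115,60,0,0,0],[0,-51,128,50,0,0,0],[0,-51,128,30,0,0,0],[0,-51,128,15,0,0,0]]'
python3 - <<'E'
from h import *
from workcell import get_image
a=get_image("side")
cv2.imwrite("pics/s3.png",cv2.resize(a["pixels"][90:270,130:390,::-1],None,fx=3,fy=3,interpolation=cv2.INTER_CUBIC))
E
```

```text
time_s: 4.05
eef_pos: [636.5, -183.3, 118.0]
ee_rot: [3.141, 0.001, 1.496]
force: [-0.5, -0.0, -0.1]
grip_width: -0.3
grip_force: 0.0
time_s: 4.72
eef_pos: [585.5, -52.2, 132.5]
ee_rot: [3.141, 0.0, 1.499]
force: [-0.2, 0.3, 0.3]
grip_width: -0.1
grip_force: 0.0
```

View pics/s3.png

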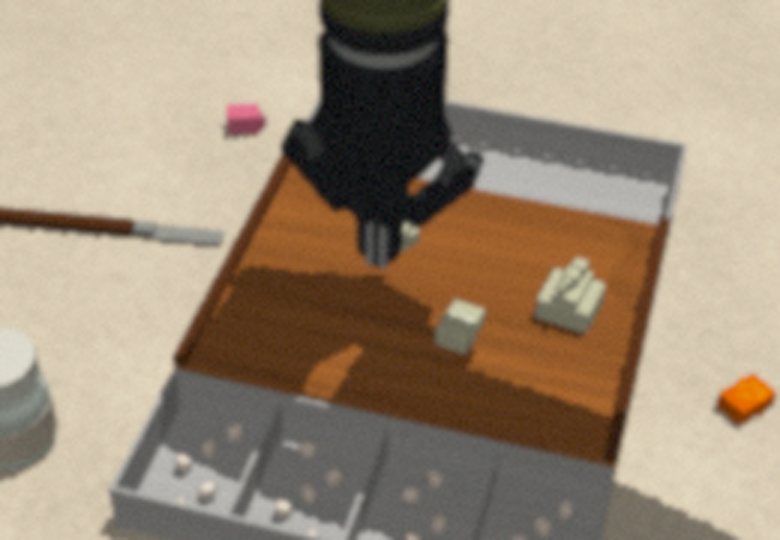

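The block is off the board, and the fingers are at (377,262), behind the wedge at (408,237). Next I push the wedge.

```bash
python3 -m handwheel '[[0,0,0,-8,0,0,0],[0,0,0,-14.5,0,0,0],[0,-0.8,-8,-14.5,0,0,0],[0,-1.6,-16,-14.5,0,0,0],[0,-2.4,-24,-14.5,0,0,0],[0,-3.2,-32,-14.5,0,0,0],[0,-4,-40,-14.5,0,0,0],[0,-4.6,-46,-14.5,0,0,0]]'; python3 -m handwheel '[[0,-0.6,-8,0,0,0,0],[0,-1.2,-16,0,0,0,0],[0,-1.8,-24,0,0,0,0],[0,-2,-27,0,0,0,0]]'
python3 - <<'E'
from h import *
from workcell import get_image
a=get_image("side")
cv2.imwrite("pics/s4.png",cv2.resize(a["pixels"][90:270,130:390,::-1],None,fx=3,fy=3,interpolation=cv2.INTER_CUBIC))
E
```

```text
time_s: 5.43
eef_pos: [581.1, -100.8, 119.0]
ee_rot: [3.141, 0.0, 1.496]
force: [-0.6, 0.9, -0.8]
grip_width: -0.2
grip_force: 0.1
time_s: 5.77
eef_pos: [578.9, -127.6, 118.5]
ee_rot: [3.141, 0.0, 1.496]
force: [-0.8, 0.1, 0.7]
grip_width: -0.4
grip_force: 0.1
```

View pics/s4.png

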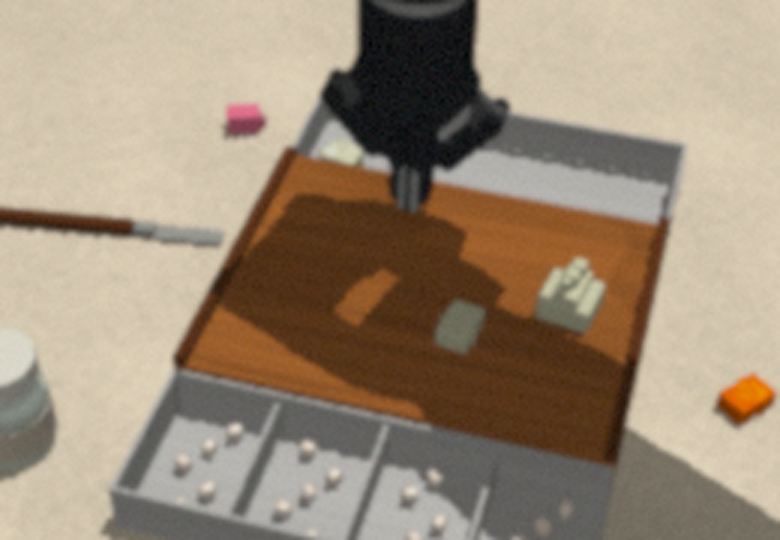

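The block is in the trough at crop (342,152), and the wedge is hidden straight ahead of the fingers. I'll finish this push and go behind the slab.

```bash
python3 -m handwheel '[[0,-0.6,-8,0,0,0,0],[0,-1.2,-16,0,0,0,0],[0,-1.8,-24,0,0,0,0],[0,-2.4,-32,0,0,0,0],[0,-3,-40,0,0,0,0],[0,-4,-50,0,0,0,0],[0,-5,-60,0,0,0,0],[0,-5,-60,0,0,0,0]]'; python3 -m handwheel '[[0,0,0,30,0,0,0],[0,0,0,60,0,0,0],[0,-10,40,60,0,0,0],[0,-20,80,60,0,0,0],[0,-30,120,60,0,0,0],[0,-40,160,60,0,0,0],[0,-44,195,60,0,0,0],[0,-44,215,55,0,0,0]]';python3 -m handwheel '[[0,0,0,-20,0,0,0],[0,0,0,-40,0,0,0],[0,0,0,-40,0,0,0]]'
python3 - <<'E'
from h import *
from workcell import get_image
a=get_image("side")
cv2.imwrite("pics/s5.png",cv2.resize(a["pixels"][90:270,130:390,::-1],None,fx=3,fy=3,interpolation=cv2.INTER_CUBIC))
E
```

```text
time_s: 6.48
eef_pos: [573.9, -188.4, 118.6]
ee_rot: [3.141, 0.001, 1.496]
force: [0.2, 0.1, 0.1]
grip_width: 0.0
grip_force: 0.0
time_s: 7.15
eef_pos: [529.2, 31.6, 174.3]
ee_rot: [3.14, -0.001, 1.499]
force: [0.4, -0.3, -0.2]
grip_width: -0.0
grip_force: 0.0
time_s: 7.4
eef_pos: [527.2, 29.4, 129.5]
ee_rot: [-3.134, 0.0, 1.499]
force: [-0.7, -1.0, 0.1]
grip_width: -0.3
grip_force: 0.0
```

View pics/s5.png

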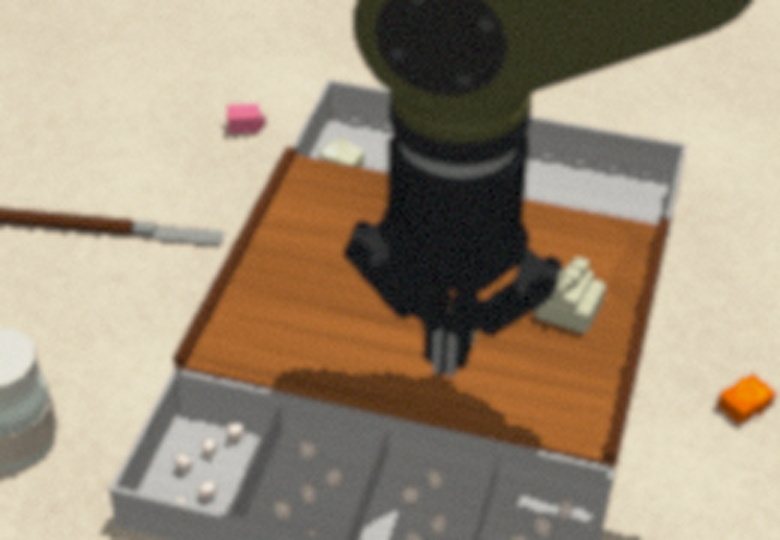

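The slab is hidden ahead of the fingers, which are at (445,368); the cast at (572,295) stays clear. I'll push with the slab centred, pausing to settle after lowering.

```bash
python3 -m handwheel '[[0,2,0,-6,0,0,0],[0,2,0,-12,0,0,0],[0,2,0,-12,0,0,0],[0,2,0,-12,0,0,0]]'; python3 -m handwheel '[[0,-0.7,-8,0,0,0,0],[0,-1.4,-16,0,0,0,0],[0,-2.1,-24,0,0,0,0],[0,-2.8,-32,0,0,0,0],[0,-3.5,-40,0,0,0,0],[0,-4.2,-48,0,0,0,0],[0,-4.9,-56,0,0,0,0],[0,-5.2,-60,0,0,0,0]]'
python3 - <<'E'
from h import *
from workcell import get_image
a=get_image("side")
cv2.imwrite("pics/s6.png",cv2.resize(a["pixels"][90:270,130:390,::-1],None,fx=3,fy=3,interpolation=cv2.INTER_CUBIC))
E
```

```text
time_s: 7.78
eef_pos: [532.2, 28.3, 121.7]
ee_rot: [3.141, -0.0, 1.497]
force: [0.7, 0.9, 0.7]
grip_width: -0.1
grip_force: 0.0
time_s: 8.45
eef_pos: [526.7, -32.6, 121.5]
ee_rot: [3.142, 0.0, 1.496]
force: [0.7, 0.5, 0.3]
grip_width: 0.0
grip_force: 0.1
```

View pics/s6.png

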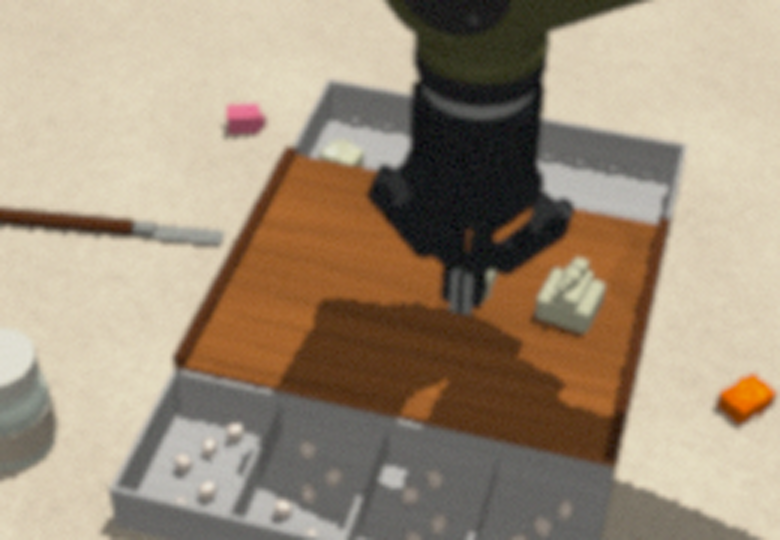

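The slab is still ahead at (490,283), slightly to the right. I'll lower 3 mm, bias a little to the right and finish the push.

```bash
python3 -m handwheel '[[0,-1.5,-8,-1.5,0,0,0],[0,-3,-16,-3,0,0,0],[0,-4,-24,-3,0,0,0],[0,-5,-32,-3,0,0,0],[0,-6,-40,-3,0,0,0],[0,-7,-48,-3,0,0,0],[0,-8,-56,-3,0,0,0],[0,-9,-64,-3,0,0,0]]'; python3 -m handwheel '[[0,-0.7,-8,0,0,0,0],[0,-1.4,-16,0,0,0,0],[0,-2.1,-24,0,0,0,0],[0,-2.8,-32,0,0,0,0],[0,-3.5,-42,0,0,0,0],[0,-4.2,-54,0,0,0,0],[0,-5,-66,0,0,0,0],[0,-6,-80,0,0,0,0]]';  python3 -m handwheel '[[0,0,-2,0,0,0,0],[0,0,-2,30,0,0,0],[0,0,0,70,0,0,0],[0,0,0,110,0,0,0],[0,0,40,130,0,0,0],[0,0,80,150,0,0,0],[0,0,120,170,0,0,0],[0,0,160,190,0,0,0]]'; python3 -m handwheel '[[0,0,40,0,0,0,0],[0,0,80,0,0,0,0],[0,0,120,0,0,0,0],[0,0,160,0,0,0,0],[0,0,200,0,0,0,0],[0,0,240,0,0,0,0],[0,0,240,0,0,0,0],[0,0,240,0,0,0,0]]'
python3 - <<'E'
from h import *
from workcell import get_image
a=get_image("side");b=get_image("top")
A=cv2.resize(a["pixels"][90:270,130:390,::-1],(520,360),interpolation=cv2.INTER_CUBIC)
B=cv2.resize(b["pixels"][130:275,175:370,::-1],(280,208),interpolation=cv2.INTER_CUBIC)
C=np.zeros((360,800,3),np.uint8);C[:,:520]=A;C[:208,520:]=B
cv2.imwrite("pics/end.png",C)
E
```

```text
time_s: 9.17
eef_pos: [517.7, -96.3, 118.5]
ee_rot: [3.141, 0.0, 1.497]
force: [-0.3, 0.1, -0.7]
grip_width: -0.1
grip_force: 0.0
time_s: 9.83
eef_pos: [511.6, -176.5, 118.4]
ee_rot: [-3.142, 0.0, 1.498]
force: [-0.6, 0.0, 0.1]
grip_width: -0.0
grip_force: 0.0
time_s: 10.5
eef_pos: [511.4, -25.2, 304.2]
ee_rot: [3.141, -0.0, 1.496]
force: [1.1, -0.2, -1.5]
grip_width: -0.1
grip_force: 0.0
time_s: 11.17
eef_pos: [511.4, 215.4, 302.7]
ee_rot: [-3.141, 0.0, 1.501]
force: [-0.3, -1.0, -0.0]
grip_width: -0.2
grip_force: 0.0
```

View pics/end.png

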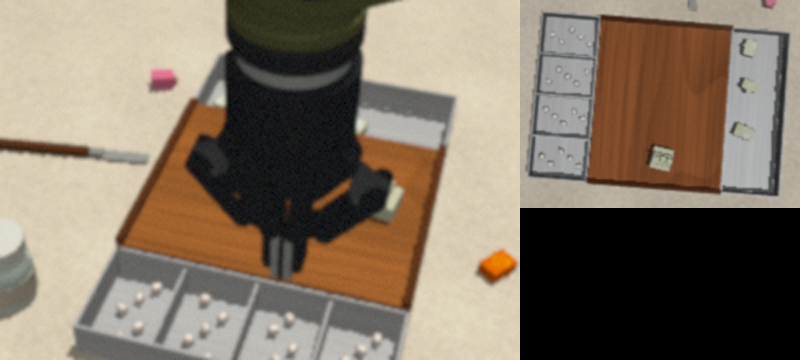

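The top inset shows all three offcuts in the trough at (749,48), (748,86) and (742,130). The cast is unmoved at (661,158), and the arm is clear.

```bash
python3 -c "
from workcell import arm
print(arm.job_done())"
```

```text
the job is handed in; nothing more can be done
None
```

All three offcuts were pushed off the open end into the scrap trough, with the cast, jar, wax knife and look-alikes left where they were; the job is handed in, finishing at about 11 s of the 67 s allowed.

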